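# Unlock a fan wheel and spin it to check that it runs free

## Task

The fan wheel on the bench is locked by an orange transport clip. Lift the clip off and put it down on the grey component tray, then flick one of the vanes so that the wheel, with your hand off it, coasts by itself for at least three seconds and goes round at least one whole turn (either way round); do not ram the wheel. Wait until the wheel has stopped, and leave the bottle and the jar standing where they are.

Things in the scene. Friction and masses are not known exactly. Their poses are not given: they have to be found in the camera images.
- fan_base: Fan assembly, fixed upright on the bench: round pale metal flange (diameter 210 mm, 14 mm thick), dark motor above it, fan wheel on top. Origin at the centre of the flange's underside, z up along the wheel's axle. Its +x axis points from the axle to the locking fin.
- wheel_top (a point): Point on the axle, 82 mm above the bench, level with the vane tops. The wheel is a grey disc, diameter 150 mm, upper face 52 mm above the bench; on it stand four straight radial white vanes, 4 mm thick, 90 degrees apart, reaching from the hub (diameter 34 mm, its nut ends 85 mm above the bench) to 75 mm from the axle.
- fin_top (a point): Top centre of the locking fin, 88 mm from the axle and 82 mm above the bench: an upright pale metal plate fixed on the flange, 5 mm thick, reaching from 80 to 96 mm from the axle in the direction of fan_base's +x axis.
- impeller (a joint): Fan wheel angle in rad, counter-clockwise seen from above, no end stops (counts whole turns on). Vanes lie at this angle + 0, 90, 180, 270 degrees from fan_base's +x axis; at the start about 0, the clip holding one vane in line with the fin. The wheel (0.25 kg) runs easily: flicked at 3 to 5 rad/s it coasts one to three turns and stops by itself after 6 to 12 s.
- clip_center (a point): Centre of the loose orange transport clip (50 g): 44 mm long (its x, at the start radial), 20 mm wide (y: grip across this), 46 mm high (z). Upper 24 mm solid, below two legs 22 mm deep with a 9 mm slot between, astride vane and fin. Starts 75 mm from the axle, top 106 mm above the bench; comes off straight up (22 mm until free). Stands on its legs when put down.
- tray_grey: Grey flat component tray, 136 mm (its x) by 324 mm (its y) by 10 mm, fixed to the bench; origin at the centre of its underside, its top 10 mm above the bench.
- bottle_center (a point): Small white dropper bottle with a red tip, 38 mm diameter, 109 mm high; point on its axis 40 mm above the bench. Leave alone.
- jar_center (a point): Jar with a black lid, 61 mm diameter, 53 mm high; point on its axis 25 mm above the bench. Leave alone.
Things that resemble listed ones, but are neither listed nor needed, are in the scene too. Of the things shaped like the part that bears clip_center, the orange one is meant.

How it is judged:
On the way, in this order (a step that is already met when the one before it is completed fails the run):
1. the clip lies or stands on the grey tray, let go (x of clip_center in the frame of tray_grey between -0.07 and 0.07 m and y of clip_center in the frame of tray_grey between -0.164 and 0.164 m and z of clip_center in the frame of tray_grey between 0.014 and 0.042 m and contact force between the fingers and clip below 0.05 N), for 0.2 s.
2. the wheel coasts on its own, untouched, for 2 s ((velocity of joint impeller above 0.4 rad/s or velocity of joint impeller below -0.4 rad/s) and contact force between each of the arm, the fingers and fan_base below 0.02 N), for 2 s.
At the end, for the whole second after the job is handed in: The wheel stands still (under 0.05 rad/s) at least one turn (6.1 rad) away from its starting angle, after having coasted untouched for 2 s or more; the clip lies or stands on the grey tray (its centre over the tray and less than 42 mm above the tray's underside) ((value of joint impeller above 6.1 rad or value of joint impeller below -6.1 rad) and velocity of joint impeller between -0.05 and 0.05 rad/s and x of clip_center in the frame of tray_grey between -0.07 and 0.07 m and y of clip_center in the frame of tray_grey between -0.164 and 0.164 m and z of clip_center in the frame of tray_grey between 0.014 and 0.042 m).
It fails at once if the fan wheel or its base is rammed (over 30 N) (contact force between any of the fingers, the arm and fan_base above 30 N).
It fails at once if the bottle is moved by over 30 mm (distance of bottle_center from where it was at the start of the episode above 0.03 m).
It fails at once if the jar is moved by over 30 mm (distance of jar_center from where it was at the start of the episode above 0.03 m).
It also fails if it takes over 64 s, if anything falls off the work surface, if the arm or the gripper's body presses on something with over 40 N, if the wrist force passes 120 N, or if a joint passes its speed limit or range.

## Robot

A 7-joint arm with a two-finger parallel gripper is mounted at the origin on a cart in front of the work surface, level with it; the furniture and walls round the work are solid. World frame = base frame: x ahead of the robot, y to its left, z up, the work surface at z = 0. Lengths are in m, angles in rad, forces in N, time in s.
With the tool pointing down it reaches from about 0.4 to 0.85 m from the base axis. Payload 10.4 kg.
Tool frame: the origin (TCP) lies where the fingers leave the gripper's body, on its centre line; the fingertips stand 73 mm ahead of it and the grasp point (between the pads) lies 54 mm ahead of it; z points along the fingers, y is the direction in which the jaws open and shut (so a half turn about z gives the same grasp; the last joint's range is limited). The gripper opens to 85 mm and grips with 20 to 120 N. Pads are 22 mm wide; open, the fingers measure 114 mm over their backs; the gripper's body (76 mm by 85 mm) begins 54 mm behind the grasp point. The pads swing forward as they close: fully open they stand 13 mm farther back than shut.
Start: joints at [-1.132, 0.332, -0.065, 1.46, 0.022, 1.35, -0.088], TCP at [0.278, 0.56, 0.304] pointing down, gripper open.
Joint ranges: [-2.6, 2.6], [-0.5, 2.12], [-1.47, 1.34], [0.16, 2.42], [-1.27, 4.41], [0.06, 2.06], [-2.6, 2.6]. Speed limits (rad/s): [2.22, 2.22, 2.79, 2.79, 3.14, 3.14, 3.14].

## Interface

Orientations are given as a unit quaternion [x, y, z, w].
In Python, from workcell import get_obs, camera, camera_model, hand_in gives the robot as it stands.
- The arm moves only by the shell command python3 -m crank 'ROWS' [FORCE]. ROWS is text: rows parted by semicolons, each of 7 numbers parted by spaces: the shift along the tool's x, y, z in units of 40 mm (1.0 is 40 mm), then the turn, a rotation vector about the tool's x, y, z in units of 8 degrees (1.0 is 8 degrees), then the finger opening in mm, from 0 to 85.4. In form: x y z ax ay az jaw; .... A call has exactly 10 rows; each row shifts and turns the pose as measured when the row begins, along the tool's axes as they then stand; what a row does not reach is not made up. A row lasts 1/10 s, in which the tool goes at most 50 mm and 8.59 degrees, less where a joint would pass 70% of its speed; a pose out of reach is approached as far as the arm can. A call is refused whole if a number of a shift passes 1 or a number of a turn 1, either way. A call with a gripper value outside its range is refused whole. The fingers move at their own pace and stop on an object; FORCE is the grip in N (left out, the last holds). Time passes only in rows, so rows that do not move let the fingers close, or fill a call up. It gives the time, the measured TCP pose, the force and the opening at its end, in the units of the state.
- get_obs(): the state, without advancing time (a new reading comes with each control period).
- camera(name): name is "scene" or "top"; returns (picture, depth): 480x640x3 uint8, red, green, blue; 480x640 float32, m along the optical axis (not along the pixel's ray), 0 where there is no reading.
- camera_model(name): a dict with "fx", "fy", "cx", "cy" (pixels), "position" and "rotation" of the camera in the world. Camera axes: x right, y up, looking along -z (the intrinsics and any distortion apply to the point x, -y, -z); pixel columns grow to the right and rows downward; lengths in m; the calibration is good to about 2 mm. A picture is of the moment at which its call begins. camera_model takes no time and is no camera call.
- hand_in(): hands the job in, once; it reports no verdict.
The state is a dict: "clock": time; "joint_pos": joint angles; "joint_velocities": joint speeds; "tau": joint torques, N m; "position": TCP position; "ee_rot": TCP orientation; "ft_force": force on the tool from outside, world axes, zero at the start; "torque": the same for the moment, N m; "grip_width": opening from 0.0 (shut) to 1.0 (fully open).
Only numpy, scipy, OpenCV 4.12 (cv2) and the standard library are available. Lean on these libraries where they do the work, as an engineer would, in place of code of your own. Each camera call takes 0.05 s, during which the arm holds its last target.

## Working session

There is one attempt and no reset: what is moved stays moved. The work goes in short steps, Python scripts to look and compute and a shell command to move; the robot and the scene stay as the last step left them, time stands still between calls to the robot, and variables do not carry over. Pictures are saved under pics/ and viewed, and the job is handed in when it is done.

```bash
ls; mkdir -p pics
cat > h.py <<'E'
import numpy as np,cv2
from workcell import get_obs,camera,camera_model,hand_in
def snap(name,fn):
    p,d=camera(name); cv2.imwrite(f'pics/{fn}.png',p[:,:,::-1]); np.savez(f'{fn}.npz',p=p,d=d); return p,d
def ray(name,u,v):
    m=camera_model(name); R=np.array(m['rotation']).reshape(3,3) if np.size(m['rotation'])==9 else None
    d=R@np.array([(u-m['cx'])/m['fx'],-(v-m['cy'])/m['fy'],-1.0]); return np.array(m['position']),d
def onz(name,u,v,z):
    o,d=ray(name,u,v); return o+d*(z-o[2])/d[2]
def dep(name,u,v,D):
    o,d=ray(name,u,v); return o+d*D
E
python3 - <<'E'
from h import *
for n in('scene','top'):
    snap(n,n+'0'); print(camera_model(n))
print(get_obs())
E
```

```text
pics
{'fx': 545.5307074363285, 'fy': 545.5307074363285, 'cx': 322.2549890369095, 'cy': 234.72577027449117, 'position': array([ 0.00282563, -0.97272682,  0.74350799]), 'rotation': array([ 0.49116935, -0.10620977, -0.19169461,  0.84304527])}
{'fx': 569.1446228190259, 'fy': 569.1446228190259, 'cx': 317.98025166368734, 'cy': 238.18145247693687, 'position': array([0.38392191, 0.09065792, 1.15119018]), 'rotation': array([-0.04283005,  0.02331509,  0.71569066, -0.69671291])}
{'clock': 0.1, 'joint_pos': array([-1.13160251,  0.33282027, -0.06468058,  1.4608748 ,  0.02156821,
        1.34989823, -0.08850522]), 'joint_velocities': array([-0.00172953, -0.00190377,  0.00086881, -0.00315509, -0.00060861,
       -0.00155754, -0.00123186]), 'tau': array([ 8.78348037e-04, -6.26746488e+01,  4.86638246e-02, -3.92426348e+01,
        1.62282796e-02,  6.97175492e-03,  6.95032418e-05]), 'position': array([0.27836231, 0.55930973, 0.30317979]), 'ee_rot': array([ 2.28856017e-01,  9.73460064e-01, -6.39885764e-04, -1.32530018e-04]), 'ft_force': array([ 0.62390921,  0.56436784, -0.17798192]), 'torque': array([0.07948263, 0.00876274, 0.0138251 ]), 'grip_width': 1.0019629529348497}
```

View pics/scene0.png

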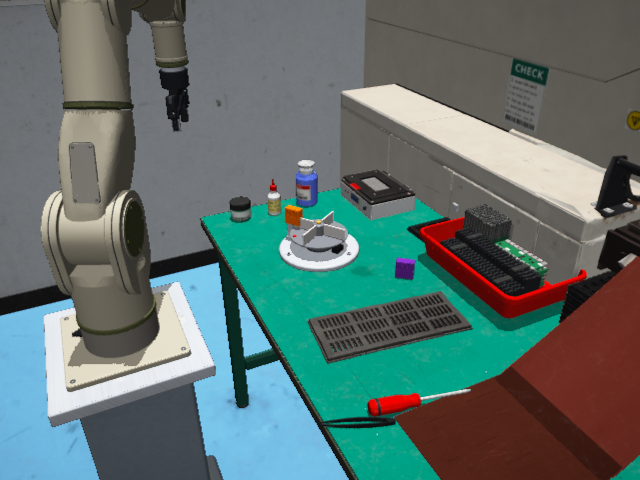

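View pics/top0.png

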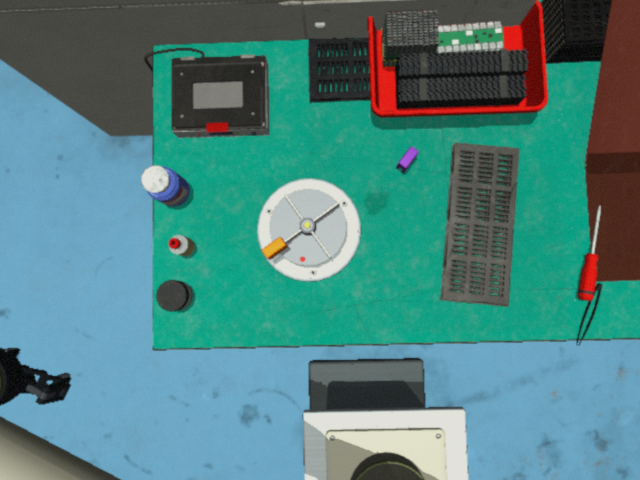

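```bash
sed -i "s/R=np.array.*$/R=__import__('scipy.spatial.transform',fromlist=['x']).Rotation.from_quat(m['rotation']).as_matrix()/" h.py; cat h.py
```

```text
import numpy as np,cv2
from workcell import get_obs,camera,camera_model,hand_in
def snap(name,fn):
    p,d=camera(name); cv2.imwrite(f'pics/{fn}.png',p[:,:,::-1]); np.savez(f'{fn}.npz',p=p,d=d); return p,d
def ray(name,u,v):
    m=camera_model(name); R=__import__('scipy.spatial.transform',fromlist=['x']).Rotation.from_quat(m['rotation']).as_matrix()
    d=R@np.array([(u-m['cx'])/m['fx'],-(v-m['cy'])/m['fy'],-1.0]); return np.array(m['position']),d
def onz(name,u,v,z):
    o,d=ray(name,u,v); return o+d*(z-o[2])/d[2]
def dep(name,u,v,D):
    o,d=ray(name,u,v); return o+d*D
```

Candidates for the clip are the orange part at top (274,248) / scene (294,215) and a purple look-alike at top (407,159) / scene (404,268). I choose the orange one. For the tray, the grey slotted one at top (481,224) is the candidate, and the small black rack at (340,70) is a different thing.

Run:
```python
from h import *
T=np.load('top0.npz');S=np.load('scene0.npz')
def orange(p):
    h=cv2.cvtColor(p,cv2.COLOR_RGB2HSV); return cv2.inRange(h,(8,150,120),(24,255,255))
def comp(m,near):
    n,l,s,c=cv2.connectedComponentsWithStats(m)
    i=min(range(1,n),key=lambda k:np.hypot(*(c[k]-near)) if s[k,4]>20 else 1e9); return (l==i).astype(np.uint8),s[i],c[i]
m,s,c=comp(orange(T['p']),(274,248)); print('top clip',s,c)
r=cv2.minAreaRect(cv2.findNonZero(m)); print(r)
# top face points by depth
ys,xs=np.nonzero(m); P=np.array([dep('top',u,v,T['d'][v,u]) for u,v in zip(xs,ys)])
print('z range',np.percentile(P[:,2],[5,50,95]))
t=P[P[:,2]>.095]; print('top face mean',t.mean(0)); 
q=cv2.minAreaRect((t[:,:2]*1000).astype(np.float32)); print('mm',q, cv2.boxPoints(q))
ms,s2,c2=comp(orange(S['p']),(294,215)); print('scene clip',s2,c2)
ys,xs=np.nonzero(ms); P=np.array([dep('scene',u,v,S['d'][v,u]) for u,v in zip(xs,ys)]); print('scene z',P[:,2].min(),P[:,2].max(),P.mean(0))
# flange: white ring ellipse
h=cv2.cvtColor(T['p'],cv2.COLOR_RGB2HSV)
w=cv2.inRange(h,(0,0,150),(180,60,255)); w[:170]=0;w[290:]=0;w[:,:250]=0;w[:,370:]=0
hull=cv2.convexHull(cv2.findNonZero(w)); e=cv2.fitEllipse(hull); print('ell',e,onz('top',*e[0],.014))
for u,v in((307,226),): print('hub',onz('top',u,v,.085),dep('top',u,v,T['d'][v,u]))
# tray
w=cv2.inRange(h,(0,0,40),(180,70,140)); w[:130]=0;w[315:]=0;w[:,:430]=0;w[:,530:]=0
w=cv2.morphologyEx(w,cv2.MORPH_OPEN,np.ones((3,3)))
tr=cv2.minAreaRect(cv2.findNonZero(w)); b=cv2.boxPoints(tr); print('tray',tr); 
B=np.array([onz('top',*x,.01) for x in b]); print(B,B.mean(0),np.linalg.norm(np.diff(B,axis=0),axis=1))
for n,u,v in(('bottle',180,244),('jar',174,296),('purple',407,159),('blue',157,180)): print(n,dep('top',u,v,T['d'][v,u]))
cr=cv2.resize(T['p'][170:290,225:375],None,fx=5,fy=5,interpolation=cv2.INTER_CUBIC); cv2.imwrite('pics/crop0.png',cr[:,:,::-1])
from scipy.spatial.transform import Rotation as R
print(R.from_quat(get_obs()['ee_rot']).as_matrix())
```

```text
top clip [262 238  24  20 244] [273.58606557 247.40983607]
((273.6719970703125, 247.3040008544922), (10.625250816345215, 23.527341842651367), 55.304840087890625)
z range [0.10251626 0.10631023 0.10970269]
top face mean [0.46713477 0.20048283 0.11075456]
mm ((422.7113037109375, 157.4613037109375), (148.7196807861328, 41.853389739990234), 44.14048767089844) [[354.77435 120.69333]
 [383.92188  90.6579 ]
 [490.64825 194.22928]
 [461.50073 224.26471]]
scene clip [285 205  18  21 282] [292.82624113 214.70567376]
scene z 0.004475109491896667 0.7435079903544737 [0.45942109 0.18299249 0.09703771]
ell ((308.63519287109375, 229.4894561767578), (102.31312561035156, 103.20378875732422), 66.94853210449219) [0.50917785 0.13906704 0.014     ]
hub [0.50806735 0.13897299 0.085     ] [0.50804743 0.13896524 0.08517107]
tray ((479.3997497558594, 223.95875549316406), (67.76394653320312, 158.87741088867188), 3.930175304412842)
[[ 0.35985195 -0.11813423  0.01      ]
 [ 0.67936609 -0.15467742  0.01      ]
 [ 0.66526927 -0.29012963  0.01      ]
 [ 0.34742255 -0.25035499  0.01      ]] [ 0.51297746 -0.20332407  0.01      ] [0.3215971  0.13618378 0.32032571]
bottle [0.4823124  0.38521203 0.06740445]
jar [0.38297792 0.40044707 0.0553053 ]
purple [ 0.6396981  -0.05937214  0.04546755]
blue [0.59628072 0.41123164 0.12729208]
[[-8.95249811e-01  4.45564217e-01 -5.50908774e-04]
 [ 4.45564556e-01  8.95249028e-01 -1.18514589e-03]
 [-3.48580563e-05 -1.30646706e-03 -9.99999146e-01]]
```

View pics/crop0.png

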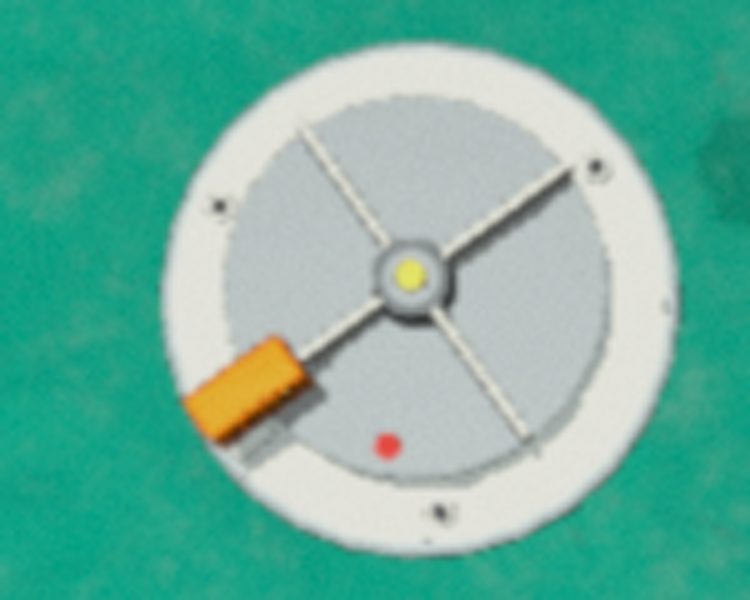

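The crop confirms the orange clip astride the lower-left vane, centre at top pixel about (274,248), with the hub nut at (307,225). The flange is 103 px across, which agrees with 210 mm.

Run:
```python
from h import *
A=onz('top',307,225,.085)
for n,u,v in(('vane opp tip',341.0,203.8),('vane side1',285,194.5),('vane side2',331.3,258)):
    p=onz('top',u,v,.082)-A; print(n,p[:2],np.hypot(*p[:2]),np.degrees(np.arctan2(p[1],p[0])))
c=onz('top',273.7,247.4,.106); p=c-A; print('axle',A,'clip',c,np.hypot(*p[:2]),np.degrees(np.arctan2(p[1],p[0])))
for u,v in((182.5,400),(274,338),(312,375),(220,443)):
    print(onz('top',225+u/5,170+v/5,.106))
```

```text
vane opp tip [ 0.03893854 -0.06532645] 0.07605100058204627 -59.202481975483444
vane side1 [0.06001539 0.0406697 ] 0.07249738960351247 34.12370707074607
vane side2 [-0.06340111 -0.04409635] 0.07722816518003406 -145.1808513134686
axle [0.50996627 0.13892792 0.085     ] clip [0.46763984 0.20049021 0.106     ] 0.07470904406270482 124.51001454992759
[0.46345169 0.22316212 0.106     ]
[0.48549518 0.18885381 0.106     ]
[0.47137867 0.17506097 0.106     ]
[0.44717638 0.2095532  0.106     ]
```

```bash
python3 -m crank '-.8 -.58 0 0 0 0 85; -.8 -.58 0 0 0 0 85; -.8 -.58 0 0 0 0 85; -.8 -.58 0 0 0 0 85; -.8 -.58 0 0 0 0 85; -.8 -.58 0 0 0 0 85; -.8 -.58 0 0 0 0 85; -.8 -.58 0 0 0 0 85; -.8 -.58 0 0 0 0 85; -.8 -.58 0 0 0 0 85' 40
python3 -m crank '0 0 0 0 0 .94 60; 0 0 0 0 0 .94 60; 0 0 0 0 0 .94 60; 0 0 0 0 0 .94 60; 0 0 0 0 0 0 60; 0 0 0 0 0 0 60; 0 0 0 0 0 0 60; 0 0 0 0 0 0 60; 0 0 0 0 0 0 60; 0 0 0 0 0 0 60'
cat >> h.py <<'E'
from scipy.spatial.transform import Rotation as Ro
def st():
    o=get_obs(); M=Ro.from_quat(o['ee_rot']).as_matrix(); print('t',round(o['clock'],2),'p',np.round(o['position'],4),'yaz',round(np.degrees(np.arctan2(M[1,1],M[0,1])),2),'z',np.round(M[:,2],3),'F',np.round(o['ft_force'],1),'gw',round(o['grip_width'],3)); return o,M
def to(t):
    o,M=st(); print('units',np.round(M.T@(np.array(t)-o['position'])/.04,2), 'tilt-fix(rv units)',np.round(Ro.from_matrix(M.T@Ro.align_vectors([[0,0,-1]],[M[:,2]])[0].as_matrix()@M).as_rotvec()/np.radians(8),2))
E
python3 -c "
from h import *;to((.467,.201,.148))"
```

```text
clock: 1.1
position: [0.4634, 0.2001, 0.2988]
ee_rot: [0.223, 0.975, -0.003, -0.003]
ft_force: [0.1, 0.9, -0.4]
grip_width: 0.997
clock: 2.1
position: [0.4656, 0.1919, 0.2971]
ee_rot: [0.476, 0.879, -0.006, -0.002]
ft_force: [-0.5, -0.4, -0.6]
grip_width: 0.703
t 2.1 p [0.4656 0.1919 0.2971] yaz 33.1 z [-0.009 -0.007 -1.   ] F [-0.5 -0.4 -0.6] gw 0.703
units [0.18 0.2  3.72] tilt-fix(rv units) [-0.09  0.01  0.  ]
```

```bash
python3 -m crank '.18 .2 0 -.09 0 0 60; 0 0 .5 0 0 0 60; 0 0 .5 0 0 0 60; 0 0 .5 0 0 0 60; 0 0 .5 0 0 0 60; 0 0 0 0 0 0 60; 0 0 0 0 0 0 60; 0 0 0 0 0 0 60; 0 0 0 0 0 0 60; 0 0 0 0 0 0 60'
python3 - <<'E'
from h import *
to((.467,.201,.148)); p,d=snap('top','t1'); q,_=snap('scene','s1')
cv2.imwrite('pics/c1.png',np.hstack([cv2.resize(p[170:290,225:375],(400,320)),cv2.resize(q[130:290,220:420],(400,320))])[:,:,::-1])
E
```

```text
clock: 3.1
position: [0.4709, 0.2091, 0.2185]
ee_rot: [0.474, 0.88, 0.005, 0.003]
ft_force: [-0.1, 0.6, 0.5]
grip_width: 0.7
t 3.1 p [0.4709 0.2091 0.2185] yaz 33.38 z [ 0.01   0.007 -1.   ] F [-0.1  0.6  0.5] gw 0.7
units [-0.11 -0.21  1.76] tilt-fix(rv units) [ 0.09  0.   -0.  ]
```

View pics/c1.png

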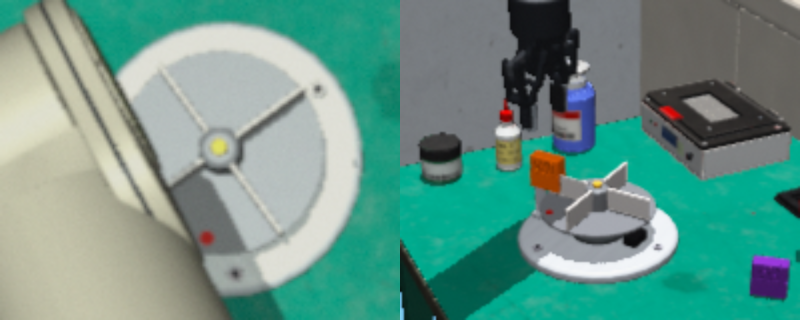

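The scene crop shows the gripper above the orange clip. It is slightly off-centre, so I correct that and then descend.

```bash
python3 -m crank '-.1 -.2 0 .05 0 0 50; 0 0 0 0 0 0 50; 0 0 0 0 0 0 50; 0 0 0 0 0 0 50; 0 0 0 0 0 0 50; 0 0 0 0 0 0 50; 0 0 0 0 0 0 50; 0 0 0 0 0 0 50; 0 0 0 0 0 0 50; 0 0 0 0 0 0 50'
python3 -c "
from h import *;to((.467,.201,.148))"
```

```text
clock: 4.2
position: [0.4661, 0.2004, 0.2185]
ee_rot: [0.474, 0.88, 0.002, 0.001]
ft_force: [-0.5, 0.5, -0.2]
grip_width: 0.586
t 4.2 p [0.4661 0.2004 0.2185] yaz 33.36 z [ 0.004  0.003 -1.   ] F [-0.5  0.5 -0.2] gw 0.586
units [-0.    0.02  1.76] tilt-fix(rv units) [0.04 0.   0.  ]
```

```bash
python3 -m crank '0 0 .3 0.04 0 0 50; 0 0 .3 0 0 0 50; 0 0 .3 0 0 0 50; 0 0 .3 0 0 0 50; 0 0 .2 0 0 0 50; 0 0 .1 0 0 0 50; 0 0 0.1 0 0 0 50; 0 0 0 0 0 0 50; 0 0 0 0 0 0 50; 0 0 0 0 0 0 50'
python3 - <<'E'
from h import *
to((.467,.201,.148)); q,_=snap('scene','s2')
cv2.imwrite('pics/c2.png',cv2.resize(q[150:270,240:390],(750,600))[:,:,::-1])
E
```

```text
clock: 5.2
position: [0.4655, 0.2001, 0.1477]
ee_rot: [0.474, 0.88, -0.001, -0.001]
ft_force: [-0.2, 0.1, 0.3]
grip_width: 0.583
t 5.2 p [0.4655 0.2001 0.1477] yaz 33.36 z [-0.002 -0.002 -1.   ] F [-0.2  0.1  0.3] gw 0.583
units [-0.    0.04 -0.01] tilt-fix(rv units) [-0.02  0.   -0.  ]
```

View pics/c2.png

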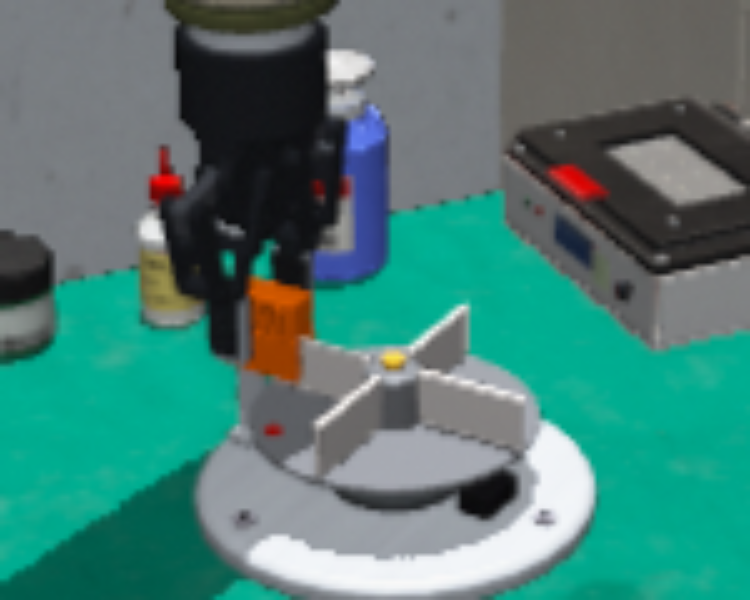

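The fingers straddle the clip: left finger at crop (225,330), far finger behind the clip at (290,270). There is no contact force. Closing.

```bash
python3 -m crank '0 .03 0 0 0 0 10; 0 0 0 0 0 0 10; 0 0 0 0 0 0 10; 0 0 0 0 0 0 10; 0 0 0 0 0 0 10; 0 0 0 0 0 0 10; 0 0 0 0 0 0 10; 0 0 0 0 0 0 10; 0 0 0 0 0 0 10; 0 0 0 0 0 0 10' 40
python3 -c "
from h import *;to((.467,.201,.25))"
```

```text
clock: 6.25
position: [0.467, 0.2011, 0.1485]
ee_rot: [0.474, 0.88, -0.001, -0.0]
ft_force: [-1.4, -0.6, 0.5]
grip_width: 0.229
t 6.25 p [0.467  0.2011 0.1485] yaz 33.36 z [-0.001 -0.001 -1.   ] F [-1.4 -0.6  0.5] gw 0.229
units [-0.   -0.   -2.54] tilt-fix(rv units) [-0.01  0.   -0.  ]
```

Width 0.229×85.4 = 19.6 mm, which matches the 20 mm clip, and forces are small. Lifting straight up.

```bash
python3 -m crank '0 0 -.2 0 0 0 10; 0 0 -.2 0 0 0 10; 0 0 -.3 0 0 0 10; 0 0 -.4 0 0 0 10; 0 0 -.4 0 0 0 10; 0 0 -.4 0 0 0 10; 0 0 -.4 0 0 0 10; 0 0 -.2 0 0 0 10; 0 0 0 0 0 0 10; 0 0 0 0 0 0 10'
python3 - <<'E'
from h import *
# drop target on tray: near edge toward fan
to((.51,-.20,.25)); q,_=snap('scene','s3')
cv2.imwrite('pics/c3.png',cv2.resize(q[110:350,220:480],(650,600))[:,:,::-1])
E
```

```text
clock: 7.25
position: [0.4667, 0.2004, 0.2592]
ee_rot: [0.475, 0.88, 0.0, 0.0]
ft_force: [0.8, -0.2, -0.9]
grip_width: 0.227
t 7.25 p [0.4667 0.2004 0.2592] yaz 33.32 z [ 0.  0. -1.] F [ 0.8 -0.2 -0.9] gw 0.227
units [-8.96 -4.59  0.23] tilt-fix(rv units) [0. 0. 0.]
```

View pics/c3.png

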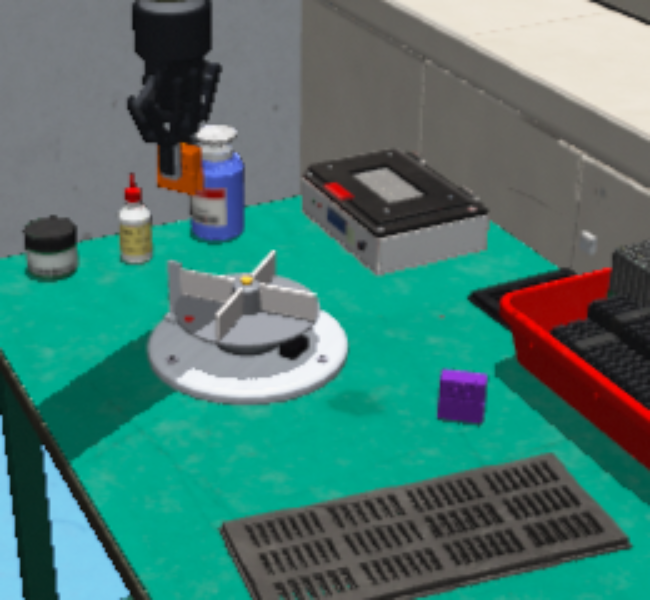

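The clip is held in the fingers (crop (180,165)), clear of the wheel and everything else. Carrying it to the tray.

```bash
python3 -m crank '-.9 -.46 0 0 0 0 10; -.9 -.46 0 0 0 0 10; -.9 -.46 0 0 0 0 10; -.9 -.46 0 0 0 0 10; -.9 -.46 0 0 0 0 10; -.9 -.46 0 0 0 0 10; -.9 -.46 0 0 0 0 10; -.9 -.46 0 0 0 0 10; -.9 -.46 0 0 0 0 10; -.7 -.35 0 0 0 0 10'
python3 -m crank '0 0 0 0 0 0 10; 0 0 0 0 0 0 10; 0 0 0 0 0 0 10; 0 0 0 0 0 0 10; 0 0 0 0 0 0 10; 0 0 0 0 0 0 10; 0 0 0 0 0 0 10; 0 0 0 0 0 0 10; 0 0 0 0 0 0 10; 0 0 0 0 0 0 10'
python3 -c "
from h import *;to((.51,-.20,.099))"
```

```text
clock: 8.3
position: [0.5088, -0.2016, 0.2517]
ee_rot: [0.47, 0.883, -0.003, -0.004]
ft_force: [-0.3, 0.2, -0.5]
grip_width: 0.229
clock: 9.3
position: [0.5077, -0.2021, 0.2492]
ee_rot: [0.47, 0.883, -0.004, -0.006]
ft_force: [-0.4, 0.4, -0.5]
grip_width: 0.229
t 9.3 p [ 0.5077 -0.2021  0.2492] yaz 33.94 z [-0.015 -0.002 -1.   ] F [-0.4  0.4 -0.5] gw 0.229
units [-0.02  0.13  3.75] tilt-fix(rv units) [-0.1  -0.05  0.  ]
```

```bash
python3 -m crank '0 .1 .4 -.1 -.05 0 10; 0 0 .5 0 0 0 10; 0 0 .5 0 0 0 10; 0 0 .5 0 0 0 10; 0 0 .5 0 0 0 10; 0 0 .5 0 0 0 10; 0 0 .3 0 0 0 10; 0 0 .2 0 0 0 10; 0 0 0 0 0 0 10; 0 0 0 0 0 0 10'
python3 -c "
from h import *;to((.51,-.20,.099))"
```

```text
clock: 10.3
position: [0.5126, -0.2006, 0.1101]
ee_rot: [0.47, 0.883, 0.001, 0.002]
ft_force: [0.3, -0.0, -0.5]
grip_width: 0.229
t 10.3 p [ 0.5126 -0.2006  0.1101] yaz 33.9 z [ 0.005 -0.001 -1.   ] F [ 0.3 -0.  -0.5] gw 0.229
units [ 0.05 -0.05  0.28] tilt-fix(rv units) [0.03 0.02 0.  ]
```

```bash
python3 -m crank '0 0 .06 .03 .02 0 10; 0 0 .06 0 0 0 10; 0 0 .06 0 0 0 10; 0 0 .06 0 0 0 10; 0 0 .03 0 0 0 10; 0 0 .02 0 0 0 10; 0 0 0 0 0 0 10; 0 0 0 0 0 0 10; 0 0 0 0 0 0 10; 0 0 0 0 0 0 10'
python3 -c "
from h import *;to((.51,-.20,.099))"
```

```text
clock: 11.3
position: [0.514, -0.2009, 0.0999]
ee_rot: [0.47, 0.883, 0.0, 0.002]
ft_force: [-0.1, 0.3, -0.6]
grip_width: 0.226
t 11.3 p [ 0.514  -0.2009  0.0999] yaz 33.91 z [ 0.003 -0.001 -1.   ] F [-0.1  0.3 -0.6] gw 0.226
units [ 0.08 -0.07  0.02] tilt-fix(rv units) [ 0.02  0.02 -0.  ]
```

Within about 1 mm of the tray. Opening, then rising.

```bash
python3 -m crank '0 0 .02 0 0 0 10; 0 0 0 0 0 0 45; 0 0 0 0 0 0 45; 0 0 0 0 0 0 45; 0 0 0 0 0 0 45; 0 0 0 0 0 0 45; 0 0 0 0 0 0 45; 0 0 0 0 0 0 45; 0 0 -.3 0 0 0 45; 0 0 -.5 0 0 0 45'
python3 -m crank '0 0 -.8 0 0 0 45; 0 0 -.8 0 0 0 45; 0 0 -.8 0 0 0 45; 0 0 -.8 0 0 0 0; 0 0 0 0 0 0 0; 0 0 0 0 0 0 0; 0 0 0 0 0 0 0; 0 0 0 0 0 0 0; 0 0 0 0 0 0 0; 0 0 0 0 0 0 0'
python3 - <<'E'
from h import *
st(); q,_=snap('scene','s4')
cv2.imwrite('pics/c4.png',cv2.resize(q[150:390,230:490],(650,600))[:,:,::-1])
E
```

```text
clock: 12.3
position: [0.5128, -0.2005, 0.1307]
ee_rot: [0.47, 0.883, -0.0, -0.0]
ft_force: [0.5, -0.6, 0.7]
grip_width: 0.529
clock: 13.3
position: [0.5115, -0.2016, 0.269]
ee_rot: [0.471, 0.882, -0.0, 0.001]
ft_force: [-1.2, 0.0, -0.4]
grip_width: 0.001
t 13.3 p [ 0.5115 -0.2016  0.269 ] yaz 33.75 z [ 0.002 -0.001 -1.   ] F [-1.2  0.  -0.4] gw 0.001
```

View pics/c4.png

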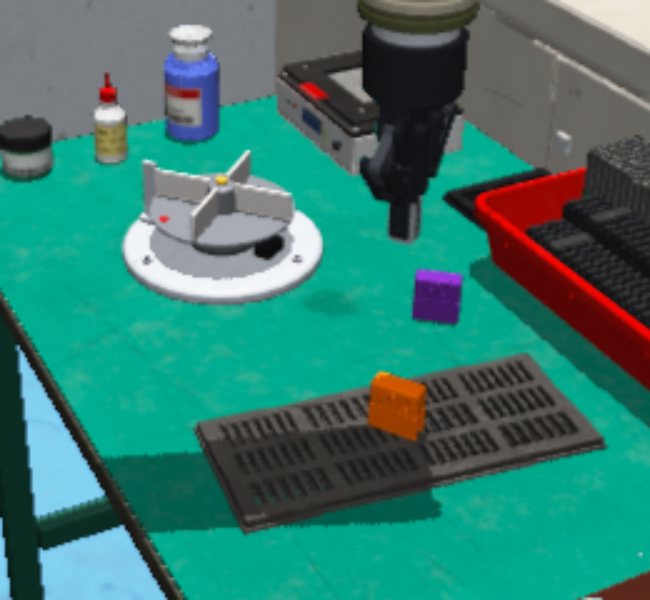

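The clip stands on the tray at crop (398,405), let go. Next I bring the closed fingers over the gap beside the vane pointing away from the fin (azimuth about -56°).

```bash
python3 -m crank '.7 .44 0 0 0 0 0; .7 .44 0 0 0 0 0; .7 .44 0 0 0 0 0; .7 .44 0 0 0 0 0; .7 .44 0 0 0 0 0; .7 .44 0 0 0 0 0; .7 .44 0 0 0 0 0; .6 .44 0 0 0 0 0; 0 0 0 0 0 0 0; 0 0 0 0 0 0 0'
python3 - <<'E'
from h import *
to((.5057,.0625,.138)); 
T,d=snap('top','t5'); q,_=snap('scene','s5')
a=cv2.resize(T[150:310,240:440],(400,320)); b=cv2.resize(q[130:290,240:440],(400,320))
cv2.imwrite('pics/c5.png',np.hstack([a,b])[:,:,::-1])
# clip check
h=cv2.cvtColor(T,cv2.COLOR_RGB2HSV); m=cv2.inRange(h,(8,150,120),(24,255,255)); ys,xs=np.nonzero(m)
k=(xs>440)&(xs<520)&(ys>140)&(ys<310); print(k.sum()); 
if k.any(): print(onz('top',xs[k].mean(),ys[k].mean(),.056), np.median([dep('top',u,v,d[v,u])[2] for u,v in zip(xs[k],ys[k])]))
E
```

```text
clock: 14.35
position: [0.5048, 0.0684, 0.2651]
ee_rot: [0.473, 0.881, -0.003, -0.0]
ft_force: [0.5, -1.2, 0.5]
grip_width: -0.001
t 14.35 p [0.5048 0.0684 0.2651] yaz 33.58 z [-0.003 -0.004 -1.   ] F [ 0.5 -1.2  0.5] gw -0.001
units [-0.13 -0.05  3.18] tilt-fix(rv units) [-0.03  0.01 -0.  ]
253
[ 0.5136379  -0.20087758  0.056     ] 0.05631011481642756
```

View pics/c5.png

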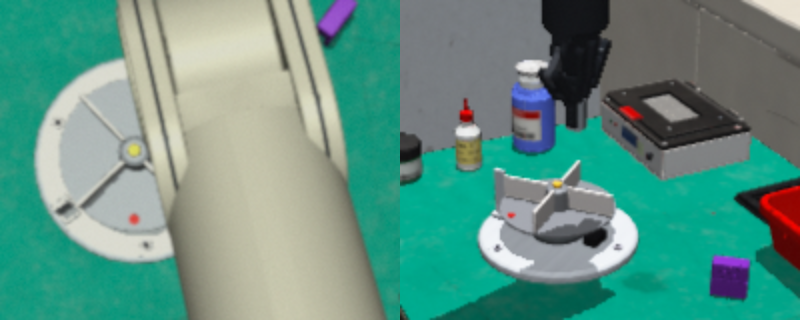

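The clip top is at z = 0.056 m over (0.514, -0.201), so it stands mid-tray as it should. The wheel is unmoved. Descending beside the vane.

```bash
python3 -m crank '-.13 -.05 .4 0 0 0 0; 0 0 .5 0 0 0 0; 0 0 .5 0 0 0 0; 0 0 .5 0 0 0 0; 0 0 .4 0 0 0 0; 0 0 .3 0 0 0 0; 0 0 .2 0 0 0 0; 0 0 0 0 0 0 0; 0 0 0 0 0 0 0; 0 0 0 0 0 0 0'
python3 - <<'E'
from h import *
to((.5057,.0625,.138)); q,_=snap('scene','s6')
cv2.imwrite('pics/c6.png',cv2.resize(q[150:270,260:410],(750,600))[:,:,::-1])
E
```

```text
clock: 15.45
position: [0.5078, 0.0519, 0.1511]
ee_rot: [0.48, 0.877, -0.002, 0.002]
ft_force: [0.6, -0.5, -0.6]
grip_width: 0.001
t 15.45 p [0.5078 0.0519 0.1511] yaz 32.68 z [ 0.001 -0.005 -1.   ] F [ 0.6 -0.5 -0.6] gw 0.001
units [0.25 0.1  0.33] tilt-fix(rv units) [-0.01  0.04 -0.  ]
```

View pics/c6.png

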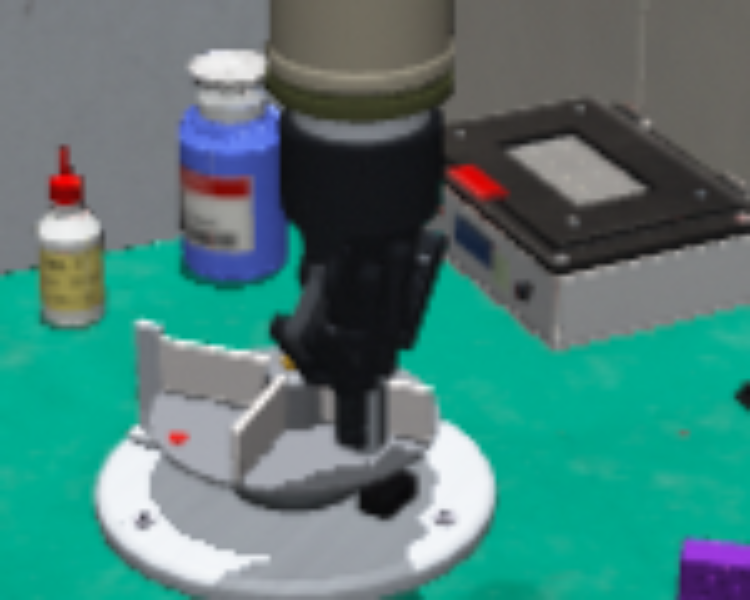

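The closed fingertips sit in the gap between two vanes (crop (360,420)), touching nothing. Fine positioning.

```bash
python3 -m crank '.2 .1 .1 0 .03 0 0; 0 0 .1 0 0 0 0; 0 0 .1 0 0 0 0; 0 0 0 0 0 0 0; 0 0 0 0 0 0 0; 0 0 0 0 0 0 0; 0 0 0 0 0 0 0; 0 0 0 0 0 0 0; 0 0 0 0 0 0 0; 0 0 0 0 0 0 0'
python3 -c "
from h import *;to((.5057,.0625,.138))
o=get_obs()['position'][:2]-np.array([.509,.139]);print(o@[.552,-.834],o@[.834,.552])"
```

```text
clock: 16.5
position: [0.5075, 0.0621, 0.1394]
ee_rot: [0.479, 0.878, 0.0, 0.001]
ft_force: [0.8, 0.3, 0.0]
grip_width: -0.004
t 16.5 p [0.5075 0.0621 0.1394] yaz 32.72 z [ 0.001 -0.    -1.   ] F [0.8 0.3 0. ] gw -0.004
units [ 0.03 -0.03  0.03] tilt-fix(rv units) [0.01 0.01 0.  ]
0.06329931592667876 -0.04364126532955255
```

```bash
python3 -m crank '0 .2 0 0 0 0 0; 0 .2 0 0 0 0 0; 0 .2 0 0 0 0 0; 0 .15 0 0 0 0 0; 0 .4 0 0 0 0 0; 0 .65 0 0 0 0 0; 0 .4 -.8 0 0 0 0; 0 0 -1 0 0 0 0; 0 0 -1 0 0 0 0; 0 0 -.8 0 0 0 0'
python3 - <<'E'
from h import *
st(); q,_=snap('scene','s7'); q2,_=snap('scene','s8'); q3,_=snap('scene','s9')
f=lambda q:cv2.resize(q[190:270,260:370],(400,291))
cv2.imwrite('pics/c7.png',np.vstack([np.hstack([f(q),f(q2)]),np.hstack([f(q3),cv2.resize(q3[130:290,240:460],(400,291))])])[:,:,::-1])
E
```

```text
clock: 17.5
position: [0.5856, 0.115, 0.2818]
ee_rot: [0.478, 0.878, -0.004, -0.003]
ft_force: [1.0, 0.6, -0.1]
grip_width: 0.001
t 17.5 p [0.5856 0.115  0.2818] yaz 32.85 z [-0.009 -0.005 -1.   ] F [ 1.   0.6 -0.1] gw 0.001
```

View pics/c7.png

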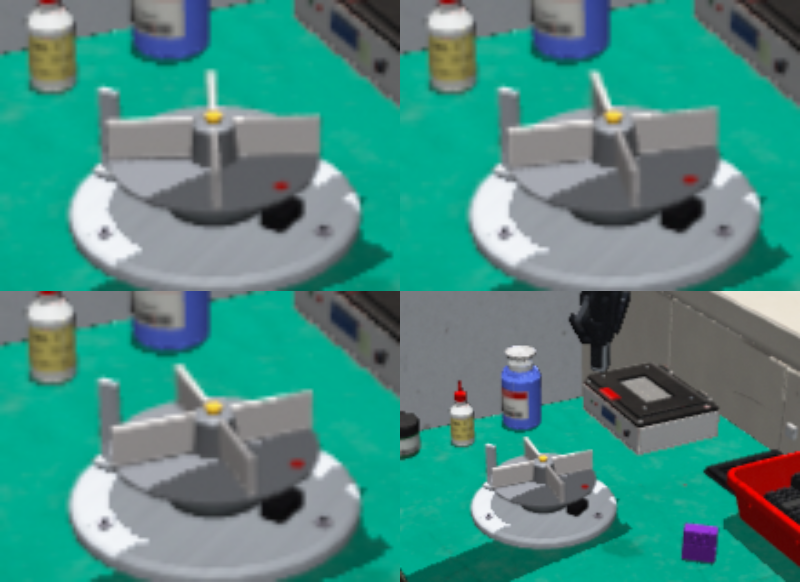

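The fingers are clear above, and the wheel is turning counter-clockwise at about 12° per 0.05 s, or roughly 4 rad/s. I hold still and follow the red dot on the disc.

```bash
cat >> h.py <<'E'
def dot(q,name='scene'):
    h=cv2.cvtColor(q,cv2.COLOR_RGB2HSV); m=cv2.inRange(h,(0,150,70),(6,255,255))|cv2.inRange(h,(174,150,70),(180,255,255))
    best=None
    for v,u in np.argwhere(m):
        p=onz(name,u,v,.052)[:2]-[.509,.139]
        if .03<np.hypot(*p)<.08: best=(best or [])+[p]
    if best is None: return None
    p=np.mean(best,0); return round(float(np.degrees(np.arctan2(p[1],p[0])))),len(best),round(float(np.hypot(*p)),3)
def tick():
    print(round(get_obs()['clock'],2),dot(camera('scene')[0]),dot(camera('scene')[0]))
E
python3 - <<'E'
from h import *
for n in('s6','s7','s8','s9'): print(n,dot(np.load(n+'.npz')['p']))
E
Z='x'
python3 -m crank '0 0 0 0 0 0 0; 0 0 0 0 0 0 0; 0 0 0 0 0 0 0; 0 0 0 0 0 0 0; 0 0 0 0 0 0 0; 0 0 0 0 0 0 0; 0 0 0 0 0 0 0; 0 0 0 0 0 0 0; 0 0 0 0 0 0 0; 0 0 0 0 0 0 0' >/dev/null; python3 -c 'from h import *;tick()'
python3 -m crank '0 0 0 0 0 0 0; 0 0 0 0 0 0 0; 0 0 0 0 0 0 0; 0 0 0 0 0 0 0; 0 0 0 0 0 0 0; 0 0 0 0 0 0 0; 0 0 0 0 0 0 0; 0 0 0 0 0 0 0; 0 0 0 0 0 0 0; 0 0 0 0 0 0 0' >/dev/null; python3 -c 'from h import *;tick()'
python3 -m crank '0 0 0 0 0 0 0; 0 0 0 0 0 0 0; 0 0 0 0 0 0 0; 0 0 0 0 0 0 0; 0 0 0 0 0 0 0; 0 0 0 0 0 0 0; 0 0 0 0 0 0 0; 0 0 0 0 0 0 0; 0 0 0 0 0 0 0; 0 0 0 0 0 0 0' >/dev/null; python3 -c 'from h import *;tick();st()'
```

```text
Traceback (most recent call last):
  File "h.py", line 21, in dot
    p=onz(name,u,v,.052)[:2]-[.509,.139]
      ~~~^^^^^^^^^^^^^^^
  File "h.py", line 9, in onz
    o,d=ray(name,u,v); return o+d*(z-o[2])/d[2]
        ~~~^^^^^^^^^^
  File "h.py", line 6, in ray
    m=camera_model(name); R=__import__('scipy.spatial.transform',fromlist=['x']).Rotation.from_quat(m['rotation']).as_matrix()
ValueError: time passes only in moves, steps and waits
Traceback (most recent call last):
  File "h.py", line 26, in tick
    print(round(get_obs()['clock'],2),dot(camera('scene')[0]),dot(camera('scene')[0]))
                                      ~~~^^^^^^^^^^^^^^^^^^^^
  File "h.py", line 21, in dot
    p=onz(name,u,v,.052)[:2]-[.509,.139]
      ~~~^^^^^^^^^^^^^^^
  File "h.py", line 9, in onz
    o,d=ray(name,u,v); return o+d*(z-o[2])/d[2]
        ~~~^^^^^^^^^^
  File "h.py", line 6, in ray
    m=camera_model(name); R=__import__('scipy.spatial.transform',fromlist=['x']).Rotation.from_quat(m['rotation']).as_matrix()
ValueError: time passes only in moves, steps and waits
Traceback (most recent call las
[... 518 characters left out ...]
ation']).as_matrix()
ValueError: time passes only in moves, steps and waits
Traceback (most recent call last):
  File "h.py", line 26, in tick
    print(round(get_obs()['clock'],2),dot(camera('scene')[0]),dot(camera('scene')[0]))
                                      ~~~^^^^^^^^^^^^^^^^^^^^
  File "h.py", line 21, in dot
    p=onz(name,u,v,.052)[:2]-[.509,.139]
      ~~~^^^^^^^^^^^^^^^
  File "h.py", line 9, in onz
    o,d=ray(name,u,v); return o+d*(z-o[2])/d[2]
        ~~~^^^^^^^^^^
  File "h.py", line 6, in ray
    m=camera_model(name); R=__import__('scipy.spatial.transform',fromlist=['x']).Rotation.from_quat(m['rotation']).as_matrix()
ValueError: time passes only in moves, steps and waits
```

My loop called `camera_model` too often and was refused. I cache the model and carry on.

```bash
python3 - <<'E'
s=open('h.py').read().replace("camera_model(name); R","cm(name); R").replace("def snap","import functools\n@functools.lru_cache(None)\ndef cm(n): return camera_model(n)\ndef snap",1)
open('h.py','w').write(s)
E
python3 - <<'E'
from h import *
for n in('scene0','s6','s7','s8','s9'):
    p=np.load(n+'.npz')['p']; print(n,dot(p))
tick();st()
E
```

```text
scene0 (164, 6, 0.062)
s6 (173, 4, 0.061)
s7 (-64, 5, 0.061)
s8 (-53, 5, 0.062)
s9 (-44, 3, 0.062)
20.8 (-40, 4, 0.064) (-36, 6, 0.063)
t 20.9 p [0.5851 0.1152 0.2771] yaz 32.86 z [-0.013 -0.006 -1.   ] F [0.5 0.3 0.6] gw 0.002
```

```bash
python3 -m crank '0 0 0 0 0 0 0; 0 0 0 0 0 0 0; 0 0 0 0 0 0 0; 0 0 0 0 0 0 0; 0 0 0 0 0 0 0; 0 0 0 0 0 0 0; 0 0 0 0 0 0 0; 0 0 0 0 0 0 0; 0 0 0 0 0 0 0; 0 0 0 0 0 0 0' >/dev/null; python3 -c 'from h import *;tick()'
python3 -m crank '0 0 0 0 0 0 0; 0 0 0 0 0 0 0; 0 0 0 0 0 0 0; 0 0 0 0 0 0 0; 0 0 0 0 0 0 0; 0 0 0 0 0 0 0; 0 0 0 0 0 0 0; 0 0 0 0 0 0 0; 0 0 0 0 0 0 0; 0 0 0 0 0 0 0' >/dev/null; python3 -c 'from h import *;tick();st()'
```

```text
21.9 None None
23.0 None None
t 23.1 p [0.5851 0.1152 0.2771] yaz 32.87 z [-0.013 -0.006 -1.   ] F [ 0.  -0.3  0.3] gw -0.004
```

```bash
python3 -m crank '0 0 0 0 0 0 0; 0 0 0 0 0 0 0; 0 0 0 0 0 0 0; 0 0 0 0 0 0 0; 0 0 0 0 0 0 0; 0 0 0 0 0 0 0; 0 0 0 0 0 0 0; 0 0 0 0 0 0 0; 0 0 0 0 0 0 0; 0 0 0 0 0 0 0' >/dev/null
python3 -c "
from h import *;snap('scene','w1')"
python3 -m crank '0 0 0 0 0 0 0; 0 0 0 0 0 0 0; 0 0 0 0 0 0 0; 0 0 0 0 0 0 0; 0 0 0 0 0 0 0; 0 0 0 0 0 0 0; 0 0 0 0 0 0 0; 0 0 0 0 0 0 0; 0 0 0 0 0 0 0; 0 0 0 0 0 0 0' >/dev/null
python3 -m crank '0 0 0 0 0 0 0; 0 0 0 0 0 0 0; 0 0 0 0 0 0 0; 0 0 0 0 0 0 0; 0 0 0 0 0 0 0; 0 0 0 0 0 0 0; 0 0 0 0 0 0 0; 0 0 0 0 0 0 0; 0 0 0 0 0 0 0; 0 0 0 0 0 0 0' >/dev/null
python3 -c "
from h import *;snap('scene','w2')"
python3 -m crank '0 0 0 0 0 0 0; 0 0 0 0 0 0 0; 0 0 0 0 0 0 0; 0 0 0 0 0 0 0; 0 0 0 0 0 0 0; 0 0 0 0 0 0 0; 0 0 0 0 0 0 0; 0 0 0 0 0 0 0; 0 0 0 0 0 0 0; 0 0 0 0 0 0 0' >/dev/null
python3 -m crank '0 0 0 0 0 0 0; 0 0 0 0 0 0 0; 0 0 0 0 0 0 0; 0 0 0 0 0 0 0; 0 0 0 0 0 0 0; 0 0 0 0 0 0 0; 0 0 0 0 0 0 0; 0 0 0 0 0 0 0; 0 0 0 0 0 0 0; 0 0 0 0 0 0 0' >/dev/null
python3 - <<'E'
from h import *
snap('scene','w3'); snap('top','w3t'); st()
P=[np.load(f'w{i}.npz')['p'] for i in(1,2,3)]
for i in(0,1): print(np.abs(P[i][205:270,275:362].astype(int)-P[i+1][205:270,275:362]).mean())
f=lambda q:cv2.resize(q[190:270,260:370],(400,291))
cv2.imwrite('pics/c9.png',np.vstack([np.hstack([f(P[0]),f(P[1])]),np.hstack([f(P[2]),cv2.resize(P[2][150:390,230:490],(400,291))])])[:,:,::-1])
E
```

```text
t 28.3 p [0.5851 0.1152 0.2771] yaz 32.86 z [-0.013 -0.006 -1.   ] F [-0.7 -0.3 -0.7] gw -0.002
0.518007662835249
0.4887120542292956
```

View pics/c9.png

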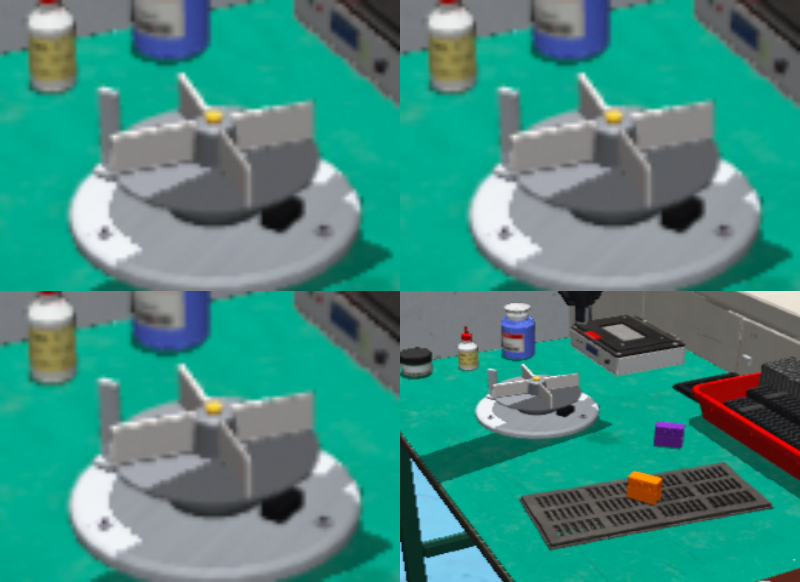

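The wheel is still: the w1, w2 and w3 frames taken over about 4 s differ only by noise. The clip stands on the tray, and the bottle and jar look unmoved. Handing in.

```bash
python3 -c "
from h import *
print(hand_in())"
```

```text
the job is handed in; nothing more can be done
None
```

I lifted the orange clip straight off and stood it on the middle of the grey tray. One vane then got a gentle flick with the closed fingers, which rose clear at once. The job was handed in at about 28 s; no verdict was reported.

**Last checks**
- **Clip:** its top measured 0.056 m at (0.514, -0.201), which is right for it standing on the tray. It still stood there in the final picture.
- **Coast:** the wheel left the hand at about 3.5 to 4 rad/s counter-clockwise and was still turning, untouched, more than 3 s later.
- **Turn:** the red dot on the disc had gone about 516° (9 rad) from the start by 20.8 s.
- **Stop:** pictures taken over the last 4 s or so before hand-in differed only by noise.
- **Bottle and jar:** they look unmoved in the final picture; I compared them by eye and did not measure them again.

**Checks that failed or were weak**
- Too many `camera_model` calls in my script were refused, so there are no dot readings between 17.7 and 20.8 s. The full turn in that gap follows from the speeds before and after, not from continuous tracking.
- The red dot could not be found from 21.9 s on, probably hidden behind a vane. The final angle of about 10.5 rad is therefore estimated from the vane positions.

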